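# Pop the ring case

### The arm

A 7-joint arm with a two-finger parallel gripper is mounted at the origin on the work surface. World frame = base frame: x ahead of the robot, y to its left, z up, the work surface at z = 0. Lengths are in m, angles in rad, forces in N, time in s.
With the tool pointing down it reaches from about 0.425 to 0.925 m from the base axis. Payload 6.8 kg.
Tool frame: the origin (TCP) lies at the very end of the fingers, on their centre line; the grasp point (between the pads) lies bot.tcp_to_grasp behind it (bot.tcp_to_grasp is the distance from the TCP to the grasp point, in m); z points along the fingers, y is the line along which they close (so a half turn about z gives the same grasp; the last joint's range is limited). The gripper opens to 85 mm and grips with 20 to 120 N. Pads are 22 mm wide; open, the fingers measure 114 mm over their backs; the gripper's body (76 mm by 85 mm) begins 54 mm behind the grasp point. The pads swing forward as they close: fully open they stand 13 mm farther back than shut.
Start: joints at [1.014, 0.477, 0.022, 1.555, -0.011, 1.109, -0.083], TCP at [0.293, -0.608, 0.207] pointing down, gripper open.
Joint ranges: [-2.96, 2.96], [-0.34, 2.1], [-1.41, 1.46], [0.24, 2.44], [-1.37, 4.51], [0.17, 1.92], [-2.96, 2.96]. Speed limits (rad/s): [2.39, 2.39, 3.14, 3.14, 3.14, 3.14, 3.14].

### API

Orientations are given as a unit quaternion [w, x, y, z].
In Python, from station import bot gives the robot as it stands.
- The arm moves only by the tool servo_tool, never from a script. Its argument "motion" is a list that holds one entry, the list of rows, each a list of 7 numbers: the shift along the tool's x, y, z in m, then the turn, a rotation vector about the tool's x, y, z in units of 5 degrees (1.0 is 5 degrees), then the opening, from 0 (shut) to 1 (fully open). A call has 1 to 20 rows; each row is the pose to reach, as a shift and turn from the pose commanded when the call began, along the tool's axes at that moment; what a row does not reach only later rows make up. A row lasts 1/12 s, in which the tool goes at most 41.7 mm and 7.16 degrees, less where a joint would pass 70% of its speed; a pose out of reach is approached as far as the arm can. A call with a gripper value outside its range is refused whole. The fingers move at their own pace and stop on an object; "grip_force" is the grip in N (left out, the last holds). Time passes only in rows, so rows that repeat a pose let the fingers close. It gives the time, the measured TCP pose, the force, the opening and the grip force at its end, in the units of the state.
- bot.get_obs(): the state, without advancing time (a new reading comes with each control period).
- bot.read_camera(name): name is "scene" or "top" or "wrist"; returns a dict with "img" (420x560x3 uint8, red, green, blue), "K" (3x3 intrinsics, pixels), "pose" (4x4, takes a point from camera to world coordinates). Camera axes: x right, y down, z forward; pixel columns grow to the right and rows downward; lengths in m; the calibration is good to about 2 mm. A picture is of the moment at which its call begins. There is no depth.
- bot.hand_in(): hands the job in; it is judged then, once.
The state is a dict: "t": time; "q": joint angles; "joint_vel": joint speeds; "joint_torque": joint torques, N m; "eef_pos": TCP position; "tool_rot": TCP orientation; "contact_force": force on the tool from outside, world axes, zero at the start; "torque": the same for the moment, N m; "gripper_width": opening from 0.0 (shut) to 1.0 (fully open); "grasp_force": force on a finger pad.
Only numpy, scipy, OpenCV 4.12 (cv2) and the standard library are available. Lean on these libraries where they do the work, as an engineer would, in place of code of your own. Each camera call takes 0.05 s, during which the arm holds its last target. There are 200 camera calls.

### The job

Two glass-lidded oak display cases stand on the counter. Press down once on the middle of the front rail of the lid of the smaller one, the ring case, until its push latch gives, then take the hand off so that the lid pops up by itself, and wait a second or two to see that it stays open. Press with the fingertips and no harder than a glass lid should be pressed, do not push the popped lid back or pry at it, and leave the larger case and the small things on the counter alone.

Things in the scene. Friction and masses are not known exactly. Their poses are not given: they have to be found in the camera images.
- ring_case: Oak display case with a glazed lid hinged at its far (+x) side, fixed to the counter; 150 mm deep (x) by 120 mm wide (y), top of the shut lid 73 mm above the counter. Origin: centre of the underside; x runs from the front (nearest the robot) to the hinge, y to its left, z up. The smaller case: three cream bars with finger rings seen through the glass. It does not move.
- ring_lid_front (a point): Where to press: top face of the ring case's lid, middle of the front rail, 17 mm behind the lid's front edge, 133 mm from the hinge. The rail is plain oak, 36 mm deep (x), 120 mm wide (y), level at 73 mm when shut. Moves with the lid; axes as the case's when shut. About 4 N here presses the lid all the way down to a solid stop, 7.2 mm lower; the latch gives at about 5 mm.
- ring_lid (a joint): Angle of the ring case's lid (rad). 0: shut, latched. Pressing takes it below 0 against a spring: the latch gives at about -0.038, solid stop at -0.054. Let go then and a spring swings it up in about half a second to its stop at +0.38 (front 50 mm up), where it stays; let go too early and it stays latched. Pushed down again it would latch again. It follows a withdrawing finger with about 3 N.
- bangle_case: Oak display case with a glazed lid hinged at its far (+x) side, fixed to the counter; 180 mm deep (x) by 250 mm wide (y), top of the shut lid 73 mm above the counter. Origin: centre of the underside; x runs from the front (nearest the robot) to the hinge, y to its left, z up. The larger case: one cream bar with a row of upright bangles seen through the glass. Fixed.
- bangle_lid (a joint): Angle of the larger case's lid (rad), same kind of push latch: 0 shut and latched. Leave it.
- ring_cone: White ceramic ring cone, loose, 48 mm wide at its foot, 87 mm tall, beside the ring case. Origin: centre of its underside, z up.
- pot: Small terracotta pot, loose, 64 mm wide, 60 mm tall. Origin: centre of its underside, z up.
- polish_jar: Small amber glass jar with a steel cap, loose, 48 mm wide, 50 mm tall. Origin: centre of its underside, z up.
Mind the look-alikes: they are no part of the job. What is shaped like the ring_case but green, orange or yellow is not meant.

How it is judged:
On the way, in this order (a step that is already met when the one before it is completed fails the run):
1. the middle of the front of the ring case's lid is pressed down by the fingers until its latch gives (value of joint ring_lid below -0.03 rad and contact force between the fingers and ring_case above 1 N and horizontal distance between the grasp point and ring_lid_front below 0.035 m), for 0.05 s.
2. the lid has popped up and stays up for a second with nothing touching it (value of joint ring_lid above 0.3 rad and contact force between each of the arm, the fingers and ring_case below 0.1 N), for 1 s.
At the end, for the whole second after the job is handed in: The ring case's lid stands popped open (over 0.3 rad) and at rest, the larger case's lid is still latched shut (within -0.02 and 0.03 rad), and the cone, pot and jar stand upright (tilt under 0.3 rad) within 20 mm of where they were (value of joint ring_lid above 0.3 rad and velocity of joint ring_lid between -0.05 and 0.05 rad/s and value of joint bangle_lid between -0.02 and 0.03 rad and distance of each of ring_cone, pot, polish_jar from where it was at the start of the episode below 0.02 m and angle between each of ring_cone, pot, polish_jar's own z axis and vertical below 0.3 rad); the robot touches nothing.
It fails at once if the popped lid is pushed back down (value of joint ring_lid above 0.05 rad and velocity of joint ring_lid below -0.15 rad/s).
It fails at once if the popped lid is pried or pushed with more than 8 N (value of joint ring_lid above 0.05 rad and contact force between anything else and ring_case above 8 N).
It fails at once if the lid is pressed with more than 40 N (contact force between anything else and ring_case above 40 N).
It fails at once if the lid of the larger case is pressed, popped or bumped (value of joint bangle_lid below -0.02 rad or value of joint bangle_lid above 0.03 rad or contact force between any of the fingers, the arm and bangle_case above 3 N).
It fails at once if the cone, the pot or the jar is shifted by 20 mm or more, lifted or tipped (not (distance of each of ring_cone, pot, polish_jar from where it was at the start of the episode below 0.02 m and angle between each of ring_cone, pot, polish_jar's own z axis and vertical below 0.3 rad)).
It also fails if it takes over 32 s, if anything falls off the work surface, if the arm or the gripper's body presses on something with over 40 N, if the wrist force passes 120 N, or if a joint passes its speed limit or range.

## Working session

There is one attempt and no reset: what is moved stays moved. The work goes in short steps, Python scripts to look and compute and a tool call to move; the robot and the scene stay as the last step left them, time stands still between calls to the robot, and variables do not carry over. Pictures are saved under pics/ and viewed, at most 10 in all, crops included, and the job is handed in when it is done.

Besides the shell and the picture viewer there is one more tool, called after "Emit:" as name(argument=value, ...), one argument or row to a line, values as JSON. servo_tool: Moves the arm, as the interface text tells. Its arguments: {"type":"object","properties":{"motion":{"type":"array"},"grip_force":{"type":"number"}},"required":["motion"]}

```bash
mkdir -p pics; python3 - <<'E'
from station import bot
import cv2,pickle
o=bot.get_obs(); print(o['t'],o['eef_pos'],o['tool_rot'],o['gripper_width'],bot.tcp_to_grasp)
d={}
for n in('scene','top'):
    d[n]=bot.read_camera(n); cv2.imwrite(f'pics/{n}0.png',cv2.resize(d[n]['img'][:,:,::-1],(800,600),interpolation=cv2.INTER_CUBIC))
    print(n,d[n]['pose'].round(3).tolist())
pickle.dump(d,open('d.pkl','wb'))
E
```

```text
0.0 [ 0.29258864 -0.60757864  0.20571244] [-8.81520962e-04  9.74928749e-01  2.22515363e-01 -2.66804516e-04] 0.9952786773585526 0.0187
scene [[0.258, 0.637, -0.726, 1.458], [0.966, -0.156, 0.206, -0.205], [0.018, -0.755, -0.656, 0.869], [0.0, 0.0, 0.0, 1.0]]
top [[0.005, -0.995, 0.096, 0.436], [-1.0, -0.007, -0.02, 0.038], [0.02, -0.095, -0.995, 1.562], [0.0, 0.0, 0.0, 1.0]]
```

View pics/top0.png

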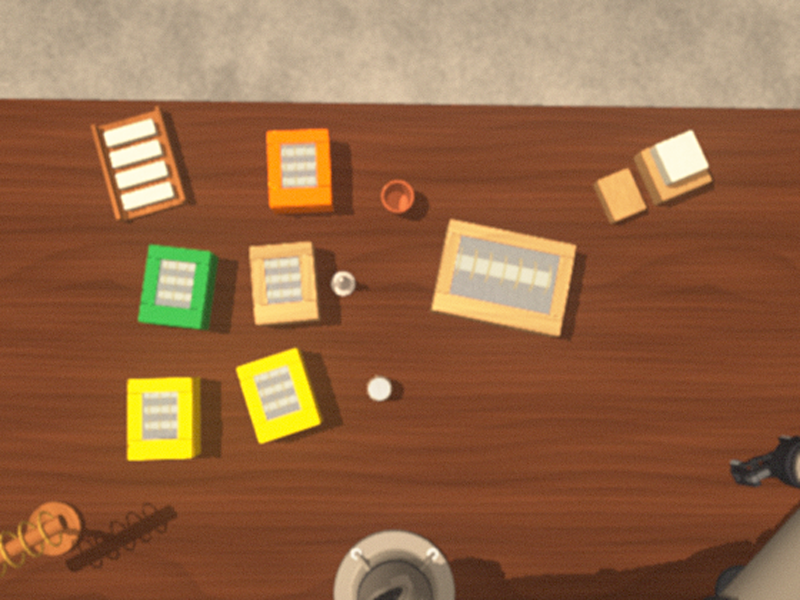

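View pics/scene0.png

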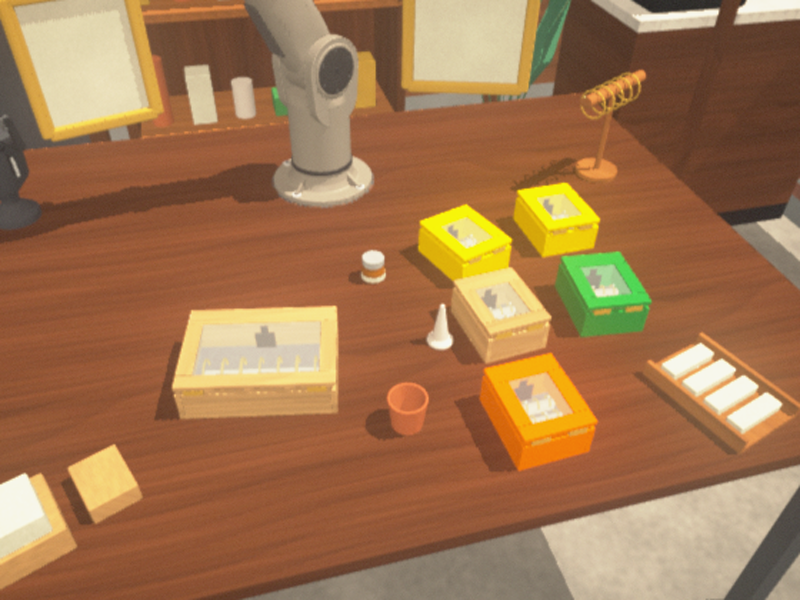

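The top view shows the ring case (natural oak) at about (284,284). Its front edge runs from (256,325) to (318,320), with the cone at (343,284). In the scene view its lid is at about (500,305), the front edge being the far side, and the larger case is at (260,360). I'll enlarge both.

```bash
python3 - <<'E'
import cv2,pickle,numpy as np
d=pickle.load(open('d.pkl','rb'))
# crop origin (orig px): top (165,160) 70x75 ; scene (300,180) 95x75 -> x6? 
a=d['top']['img'][160:240,165:265,::-1]; b=d['scene']['img'][180:260,295:395,::-1]
f=lambda i:cv2.resize(i,(400*1,320),interpolation=cv2.INTER_CUBIC)
cv2.imwrite('pics/c1.png',np.hstack([cv2.resize(a,(400,320),interpolation=cv2.INTER_CUBIC),f(b)]))
E
```

```text
(no output)
```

View pics/c1.png

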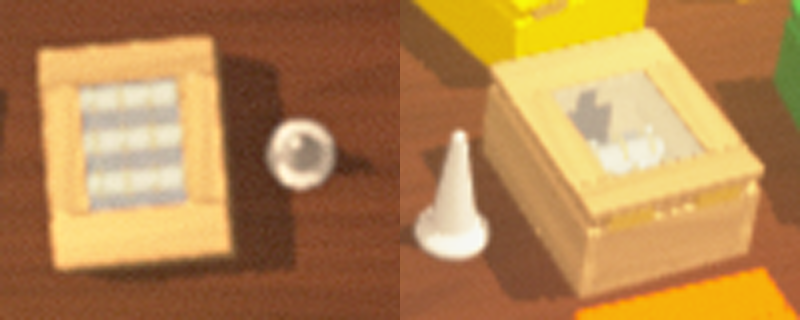

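In the crop, the lid's top corners are at:
- **Top view:** front (56,269) and (234,254), rear (39,50) and (214,38).
- **Scene view:** front (88,66) and (254,30), rear (188,222) and (363,172).

The cone tip is at (304,145) in the top view and (59,132) in the scene view.

```bash
python3 - <<'E'
import cv2,pickle,numpy as np
from scipy.spatial.transform import Rotation as R
from station import bot
d=pickle.load(open('d.pkl','rb'))
P=lambda c:c['K']@np.linalg.inv(c['pose'])[:3]
t=np.array([[56,269],[234,254],[39,50],[214,38],[304,145]])/4+[165,160]
s=np.array([[254,30],[88,66],[363,172],[188,222],[59,132]])/4+[295,180]
X=cv2.triangulatePoints(P(d['top']),P(d['scene']),t.T.astype(float),s.T.astype(float)); X=(X[:3]/X[3]).T
print(X.round(4))
F=(X[0]+X[1])/2; B=(X[2]+X[3])/2; u=B-F; L=np.linalg.norm(u[:2]); print('L',L,'w',np.linalg.norm(X[0]-X[1]))
u[2]=0;u/=np.linalg.norm(u); yaw=np.arctan2(u[1],u[0])
c=(F+B)/2; p=c-u*0.058; p2=F+.017*u
print('yaw deg',np.degrees(yaw),'press',p,p2,'centre',c)
o=bot.get_obs(); r=R.from_quat(o['tool_rot'],scalar_first=True); print(r.as_matrix().round(3), 'delta tool',r.inv().apply(p-o['eef_pos']), o['eef_pos'])
E
```

```text
[[0.5148 0.272  0.0684]
 [0.5258 0.1506 0.0692]
 [0.6657 0.2856 0.0693]
 [0.6763 0.1662 0.0637]
 [0.6003 0.1043 0.0842]]
L 0.15145162333428436 w 0.12190883283302996
yaw deg 5.537091696275692 press [0.53792416 0.21299555 0.06765061] [0.53720174 0.21292551 0.06882969] centre [0.59565353 0.21859197 0.06765061]
[[ 0.901  0.434 -0.001]
 [ 0.434 -0.901  0.001]
 [-0.    -0.002 -1.   ]] delta tool [ 0.57710368 -0.63272049  0.13913736] [ 0.29259536 -0.60765609  0.20580906]
```

The lid is about 151 × 122 mm with its top at about 70 mm and its yaw at 5.5°. The press point is about (0.538, 0.213). I'll move over at height, shutting the fingers and turning 20° on the way.

Emit:
servo_tool(
  motion=[
    [[0.012,-0.013,0,0,0,0,0],[0.035,-0.038,0,0,0,0.2,0],[0.06,-0.066,0,0,0,0.4,0],[0.086,-0.094,0,0,0,0.6,0],[0.112,-0.123,0,0,0,0.8,0],[0.138,-0.151,0,0,0,1.0,0],[0.164,-0.18,0,0,0,1.2,0],[0.19,-0.208,0,0,0,1.4,0],[0.216,-0.237,0,0,0,1.6,0],[0.242,-0.265,0,0,0,1.8,0],[0.268,-0.294,0,0,0,2.0,0],[0.294,-0.322,0,0,0,2.2,0],[0.32,-0.351,0,0,0,2.4,0],[0.346,-0.379,0,0,0,2.6,0],[0.372,-0.408,0,0,0,2.8,0],[0.398,-0.436,0,0,0,3.0,0],[0.424,-0.465,0,0,0,3.2,0],[0.45,-0.493,0,0,0,3.4,0],[0.47,-0.515,0,0,0,3.7,0],[0.48,-0.526,0,0,0,4.0,0]],
  ],
)

```text
t: 1.77
eef_pos: [0.4975, 0.0788, 0.2067]
tool_rot: [-0.001, 0.999, 0.052, 0.0]
contact_force: [-0.2, 0.0, 0.9]
gripper_width: 0.002
grasp_force: 0.0
```

Emit:
servo_tool(
  motion=[
    [[0.012,-0.028,0,0,0,0,0],[0.024,-0.056,0,0,0,0,0],[0.036,-0.084,0,0,0,0,0],[0.048,-0.112,0,0,0,0,0],[0.054,-0.129,0.01,0,0,0,0],[0.054,-0.129,0.035,0,0,0,0],[0.054,-0.129,0.06,0,0,0,0],[0.054,-0.129,0.085,0,0,0,0],[0.054,-0.129,0.105,0,0,0,0],[0.054,-0.129,0.107,0,0,0,0],[0.054,-0.129,0.107,0,0,0,0],[0.054,-0.129,0.107,0,0,0,0]],
  ],
)

```text
t: 2.77
eef_pos: [0.5386, 0.208, 0.1006]
tool_rot: [-0.0, 0.999, 0.05, 0.0]
contact_force: [-0.0, 0.1, -0.2]
gripper_width: 0.001
grasp_force: 0.0
```

```bash
python3 - <<'E'
from station import bot
import cv2,numpy as np
o=bot.get_obs(); print(o['t'],o['eef_pos'],o['contact_force'])
a=bot.read_camera('top')['img'][150:250,165:265,::-1]; b=bot.read_camera('scene')['img'][170:270,295:395,::-1]
cv2.imwrite('pics/c2.png',np.hstack([cv2.resize(i,(400,400),interpolation=cv2.INTER_CUBIC) for i in(a,b)]))
E
```

```text
2.7667 [0.53855233 0.20804036 0.10058089] [-0.040504    0.08951316 -0.17393925]
```

View pics/c2.png

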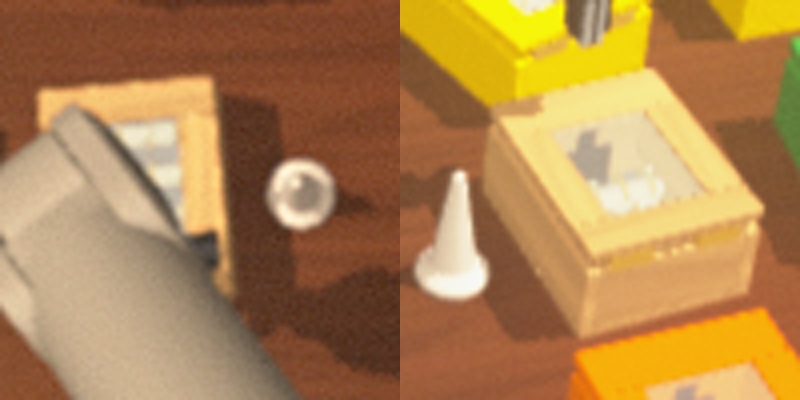

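The fingertips hang about 30 mm above the middle of the front rail: tip at about (592,45) in the crop, rail front edge around (571,88). That is well within tolerance. I'll descend gently to just under the nominal contact height and read the force.

Emit:
servo_tool(
  motion=[
    [[0,0,0.01,0,0,0,0],[0,0,0.02,0,0,0,0],[0,0,0.024,0,0,0,0],[0,0,0.026,0,0,0,0],[0,0,0.028,0,0,0,0],[0,0,0.029,0,0,0,0],[0,0,0.029,0,0,0,0],[0,0,0.029,0,0,0,0]],
  ],
)

```text
t: 3.53
eef_pos: [0.5382, 0.2078, 0.0708]
tool_rot: [-0.0, 0.999, 0.05, 0.0]
contact_force: [-0.3, -0.1, 0.3]
gripper_width: -0.004
grasp_force: 0.0
```

Emit:
servo_tool(
  motion=[
    [[0,0,0.001,0,0,0,0],[0,0,0.002,0,0,0,0],[0,0,0.003,0,0,0,0],[0,0,0.003,0,0,0,0],[0,0,0.003,0,0,0,0]],
  ],
)

```text
t: 3.95
eef_pos: [0.538, 0.2077, 0.0676]
tool_rot: [0.0, 0.999, 0.05, -0.0]
contact_force: [-0.1, -0.1, 0.2]
gripper_width: -0.0
grasp_force: 0.0
```

Emit:
servo_tool(
  motion=[
    [[0,0,0.001,0,0,0,0],[0,0,0.002,0,0,0,0],[0,0,0.002,0,0,0,0],[0,0,0.002,0,0,0,0]],
  ],
)

```text
t: 4.28
eef_pos: [0.538, 0.2077, 0.0656]
tool_rot: [0.0, 0.999, 0.05, -0.0]
contact_force: [0.0, 0.7, 0.4]
gripper_width: 0.0
grasp_force: 0.0
```

```bash
python3 - <<'E'
from station import bot
import cv2,numpy as np
o=bot.get_obs(); print(o['t'],o['eef_pos'],o['contact_force'])
c=bot.read_camera('scene'); b=c['img'][140:240,280:410,::-1]
p=c['K']@np.linalg.inv(c['pose'])[:3]@np.r_[o['eef_pos'],1]; print(p[:2]/p[2], (p[:2]/p[2]-[280,140])*6)
cv2.imwrite('pics/c3.png',cv2.resize(b,(780,600),interpolation=cv2.INTER_CUBIC))
E
```

```text
4.2833 [0.53796193 0.20768594 0.06560452] [0.01464293 0.73618982 0.39423554]
[338.03405331 197.19998051] [348.20431989 343.19988307]
```

View pics/c3.png

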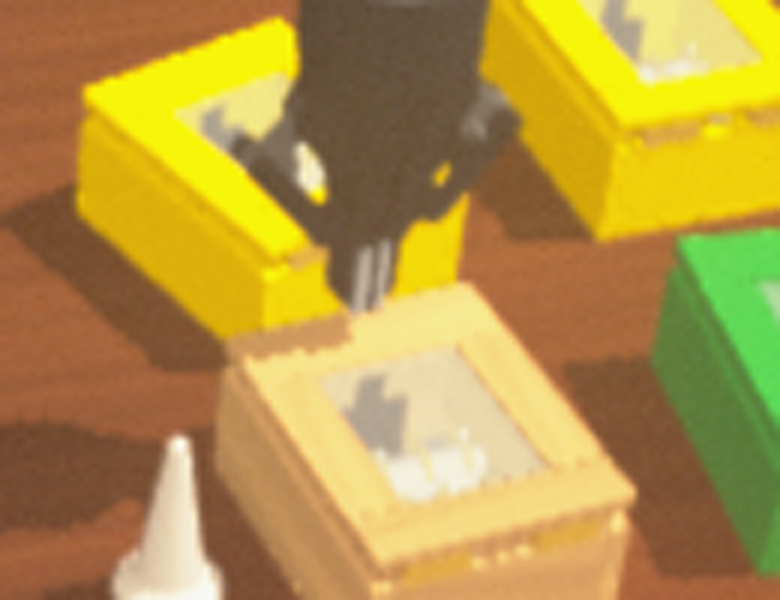

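The fingertips end at (368,310), right at the lid's front edge line, while the projected TCP is at (348,343). There is also almost no contact force. I'll check with the wrist camera before pressing further.

```bash
python3 - <<'E'
from station import bot
import cv2,numpy as np,pickle
o=bot.get_obs()
c=bot.read_camera('wrist'); cv2.imwrite('pics/w1.png',cv2.resize(c['img'][:,:,::-1],(800,600)))
pickle.dump(c,open('w1.pkl','wb'))
pr=lambda c,x:(lambda p:p[:2]/p[2])(c['K']@np.linalg.inv(c['pose'])[:3]@np.r_[x,1])
S=800/560
print('tcp',pr(c,o['eef_pos'])*S)
for x in [[.5148,.272,.07],[.5258,.1506,.07],[.6657,.2856,.07],[.6763,.1662,.07]]: print(pr(c,x)*S)
print(c['pose'].round(3)); 
d=pickle.load(open('d.pkl','rb'))
for n in('top','scene'): print(n,'base',pr(d[n],[0,0,0])*S, [ (pr(d[n],x)*S).round(1).tolist() for x in [[.5148,.272,.0684],[.5258,.1506,.0692]]])
E
```

```text
tcp [398.60265173 358.19853527]
[219.68056233 404.682238  ]
[548.41607913 407.50127396]
[174.84266067 -73.55722712]
[589.27912908 -67.51439805]
[[ 0.1   -0.961 -0.258  0.603]
 [-0.995 -0.097 -0.027  0.215]
 [ 0.001  0.259 -0.966  0.232]
 [ 0.     0.     0.     1.   ]]
top base [394.46006911 590.74825015] [[254.9, 324.3], [318.3, 319.0]]
scene base [322.5650022  178.91075339] [[511.0, 267.9], [451.5, 280.8]]
```

View pics/w1.png

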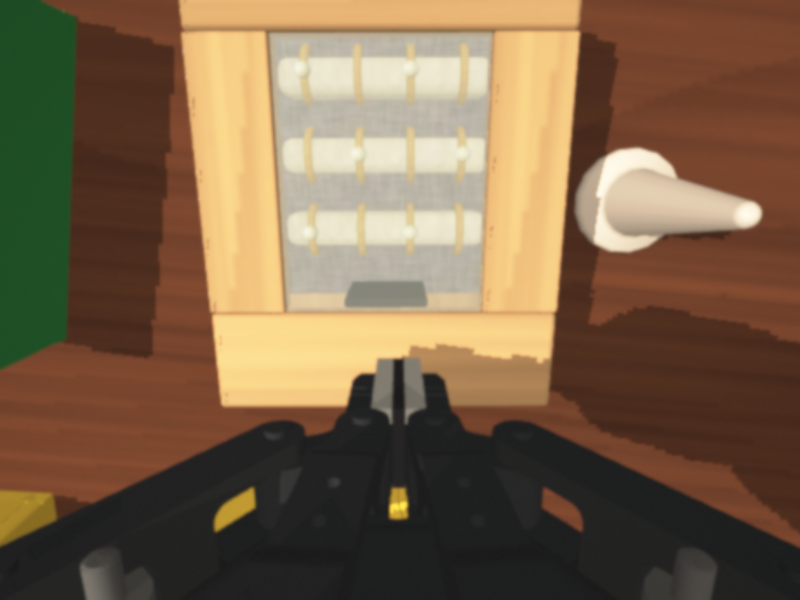

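In the wrist view the fingertips (398,358) sit over the rail, which spans columns 221–549 and rows 312–405, so they are laterally centred to within about 5 mm. The scene view and the near-zero force both say the fingers are still above the lid. I'll keep going down in 1 mm steps and watch the force.

Emit:
servo_tool(
  motion=[
    [[0,0,0.0005,0,0,0,0],[0,0,0.001,0,0,0,0],[0,0,0.001,0,0,0,0]],
  ],
)

```text
t: 4.63
eef_pos: [0.538, 0.2077, 0.0646]
tool_rot: [0.0, 0.999, 0.05, -0.0]
contact_force: [-0.0, -0.0, 0.5]
gripper_width: -0.002
grasp_force: 0.0
```

Emit:
servo_tool(
  motion=[
    [[0,0,0.0005,0,0,0,0],[0,0,0.001,0,0,0,0],[0,0,0.0015,0,0,0,0],[0,0,0.0015,0,0,0,0]],
  ],
)

```text
t: 4.97
eef_pos: [0.538, 0.2077, 0.0631]
tool_rot: [0.0, 0.999, 0.05, -0.0]
contact_force: [0.0, 0.8, -0.2]
gripper_width: 0.0
grasp_force: 0.0
```

```bash
python3 - <<'E'
from station import bot
import numpy as np,pickle,cv2
o=bot.get_obs();print(o['t'],o['eef_pos'],o['contact_force'],o['torque'])
pr=lambda c,x:(lambda p:p[:2]/p[2])(c['K']@np.linalg.inv(c['pose'])[:3]@np.r_[x,1])
a=pickle.load(open('w1.pkl','rb'));w=bot.read_camera('wrist')
# image change near rail corners since w1 -> scale gives lid distance
s=bot.read_camera('scene')
print('scene tip pred c2',pr(s,[.5386,.208,.1006]),'seen 343,181.3; now',pr(s,o['eef_pos']))
A=a['img'][270:290,140:400];B=w['img'][270:300,140:400]
cv2.imwrite('pics/w2.png',np.vstack([cv2.resize(i[230:330,130:420,::-1],(790,272),interpolation=cv2.INTER_CUBIC) for i in(a['img'],w['img'])]))
print(w['pose'][:3,3]-a['pose'][:3,3], w['K'][0,0])
E
```

```text
4.9667 [0.53799473 0.2077085  0.06308234] [ 0.01011464  0.77010859 -0.15171285] [ 0.03831258 -0.01885097  0.00352985]
scene tip pred c2 [339.49237254 186.79967825] seen 343,181.3; now [337.95737948 197.95067895]
[-3.48429674e-05 -2.60723780e-05 -2.59636474e-03] 336.47982465277244
```

View pics/w2.png

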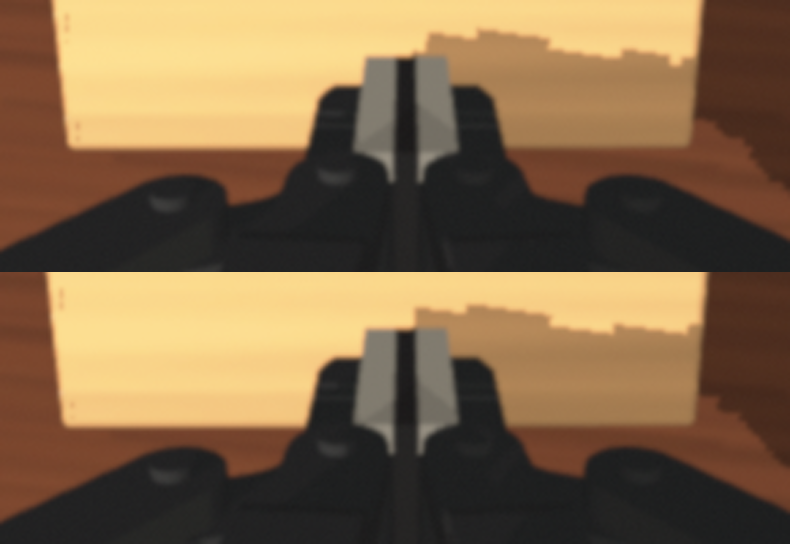

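As the hand came down 2.6 mm, the rail grew in the wrist view (624 to 634 px). So the lid is not being pushed and the fingers are still above it. I'll triangulate the fingertip relative to the lid itself, using the seen lid rather than the kinematics.

```bash
python3 - <<'E'
import numpy as np,pickle,cv2
a=pickle.load(open('w1.pkl','rb'));d=pickle.load(open('d.pkl','rb'));K=a['K']
S=560/800
# lid frame: origin mid front edge top, x back, y left
obj=np.array([[0,.06,0],[0,-.06,0],[.036,.06,0],[.036,-.06,0]],float)
w=np.array([[221,405],[549,404],[212,312],[557,312]],float)*S
ok,rv,tv=cv2.solvePnP(obj,w,K,None,flags=cv2.SOLVEPNP_IPPE); R=cv2.Rodrigues(rv)[0]
print('cam in lid',(-R.T@tv).ravel()); 
Tc=a['pose']; yaw=np.radians(5.8); Rl=cv2.Rodrigues(np.array([0,0,yaw]))[0]
print('rot diff deg',np.degrees(cv2.Rodrigues(Tc[:3,:3].T@Rl@R.T)[0]).ravel())
# scene: same by lid's four corners
Ks=d['scene']['K']; obj2=np.array([[0,.06,0],[0,-.06,0],[.15,.06,0],[.15,-.06,0]],float)
s=np.array([[254,30],[88,66],[363,172],[188,222]])/4.+[295,180]
s2=np.array([[470,287],[232,342],[635,492],[382,567]])/6.+[280,140]
for q in(s,s2):
    ok,r2,t2=cv2.solvePnP(obj2,q,Ks,None); R2=cv2.Rodrigues(r2)[0]
    for Rw,tw in((R,tv),((Rl.T@Tc[:3,:3]).T,None)):
        if tw is None: # known camera rotation, position fitted
            A=[];b=[]
            for o,p in zip(obj,w):
                x=np.linalg.solve(K,np.r_[p,1]);M=np.cross(np.eye(3),x);A.append(M);b.append(-M@(Rw@o))
            tw=np.linalg.lstsq(np.vstack(A),np.hstack(b),rcond=None)[0][:,None]; print(' cam in lid (known rot)',(-Rw.T@tw).ravel())
        X=cv2.triangulatePoints(Ks@np.c_[R2,t2],K@np.c_[Rw,tw],np.array([[341.3],[191.7]]),np.array([[398.],[358.]])*S)
        X=X[:3]/X[3]; print('tip in lid',X.ravel().round(4))
T=np.array([.538,.2077,.0656]);print('TCP in cam',Tc[:3,:3].T@(T-Tc[:3,3]), 'cam-TCP in world',Tc[:3,3]-T)
E
```

```text
cam in lid [ 0.08962047 -0.00227499  0.1573077 ]
rot diff deg [-2.79311646  0.66044104 -0.07568743]
tip in lid [ 0.0281 -0.0052  0.0239]
 cam in lid (known rot) [ 0.08183464 -0.00451383  0.16075691]
tip in lid [ 0.0273 -0.0052  0.0235]
tip in lid [ 0.0267 -0.0063  0.0239]
 cam in lid (known rot) [ 0.08183464 -0.00451383  0.16075691]
tip in lid [ 0.0261 -0.0064  0.0239]
TCP in cam [0.00028712 0.02025846 0.17804168] cam-TCP in world [0.06529525 0.0070964  0.16671982]
```

Triangulated, the tip is about 20 mm above the lid, slightly rearward and 6 mm to the right. I'll shift 5 mm forward and 5 mm left, then descend 4 mm per call. That is less than the 7 mm lid travel, so a contact will show as a small force first.

Emit:
servo_tool(
  motion=[
    [[-0.003,-0.003,0,0,0,0,0],[-0.005,-0.005,0.001,0,0,0,0],[-0.005,-0.005,0.002,0,0,0,0],[-0.005,-0.005,0.003,0,0,0,0],[-0.005,-0.005,0.004,0,0,0,0],[-0.005,-0.005,0.004,0,0,0,0]],
  ],
)

```text
t: 5.57
eef_pos: [0.5325, 0.2121, 0.0589]
tool_rot: [0.0, 0.999, 0.05, -0.0]
contact_force: [-0.5, 0.2, 0.3]
gripper_width: -0.001
grasp_force: 0.0
```

Emit:
servo_tool(
  motion=[
    [[0,0,0.001,0,0,0,0],[0,0,0.002,0,0,0,0],[0,0,0.003,0,0,0,0],[0,0,0.004,0,0,0,0],[0,0,0.004,0,0,0,0]],
  ],
)

```text
t: 5.98
eef_pos: [0.5325, 0.2121, 0.055]
tool_rot: [0.0, 0.999, 0.05, -0.0]
contact_force: [0.6, -0.4, 0.1]
gripper_width: 0.0
grasp_force: 0.0
```

```bash
python3 - <<'E'
from station import bot
import numpy as np,pickle,cv2
o=bot.get_obs();print(o['t'],o['eef_pos'],o['contact_force'])
w=bot.read_camera('wrist')['img'];s=bot.read_camera('scene')['img']
cv2.imwrite('pics/w3.png',np.vstack([cv2.resize(w[210:310,130:420,::-1],(790,272),interpolation=cv2.INTER_CUBIC),cv2.resize(s[160:240,290:400,::-1],(440,320),interpolation=cv2.INTER_CUBIC)[:, :].copy() if 0 else np.pad(cv2.resize(s[160:240,290:400,::-1],(440,320),interpolation=cv2.INTER_CUBIC),((0,0),(0,350),(0,0)))]))
E
```

```text
5.9833 [0.53245783 0.21212043 0.05495882] [ 0.64774024 -0.36299412  0.10772093]
```

View pics/w3.png

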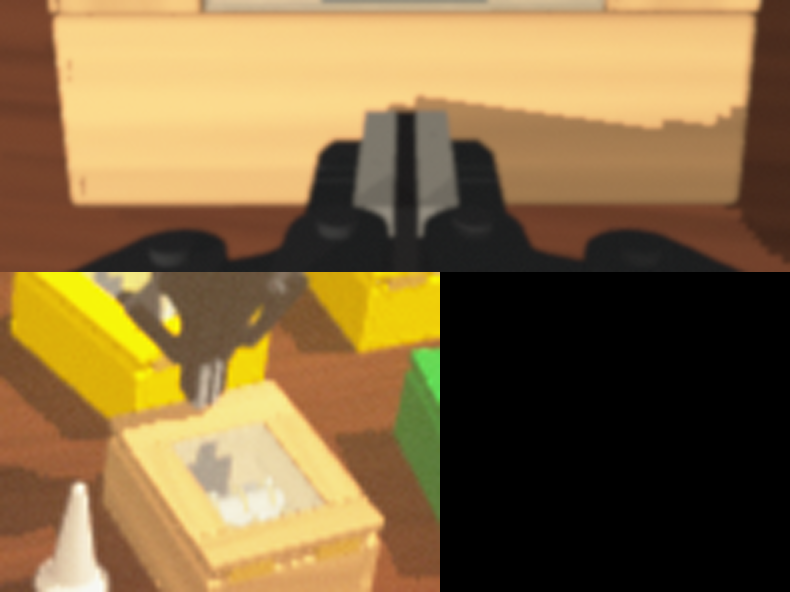

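The scene crop now shows the tip (208,403) just overlapping the rail's front edge (about row 398), so it is above the lid with roughly 12 mm to go. In the wrist view it is over the rail's middle. I'll continue, moving 4 mm more forward.

Emit:
servo_tool(
  motion=[
    [[-0.002,0,0.001,0,0,0,0],[-0.004,0,0.002,0,0,0,0],[-0.004,0,0.003,0,0,0,0],[-0.004,0,0.004,0,0,0,0],[-0.004,0,0.004,0,0,0,0]],
  ],
)

```text
t: 6.5
eef_pos: [0.5284, 0.2117, 0.051]
tool_rot: [0.0, 0.999, 0.05, -0.0]
contact_force: [0.0, 0.2, -0.1]
gripper_width: -0.001
grasp_force: 0.0
```

Emit:
servo_tool(
  motion=[
    [[0,0,0.001,0,0,0,0],[0,0,0.002,0,0,0,0],[0,0,0.003,0,0,0,0],[0,0,0.004,0,0,0,0],[0,0,0.004,0,0,0,0]],
  ],
)

```text
t: 6.92
eef_pos: [0.5286, 0.2119, 0.0472]
tool_rot: [0.0, 0.999, 0.05, 0.0]
contact_force: [-1.5, -0.1, 3.9]
gripper_width: -0.006
grasp_force: 1.7
```

Contact: 3.9 N upward. I'll press 2 mm more.

Emit:
servo_tool(
  motion=[
    [[0,0,0.001,0,0,0,0],[0,0,0.002,0,0,0,0],[0,0,0.002,0,0,0,0]],
  ],
)

```text
t: 7.17
eef_pos: [0.5285, 0.2118, 0.0451]
tool_rot: [0.0, 0.999, 0.05, -0.0]
contact_force: [-1.6, -0.0, 3.1]
gripper_width: 0.002
grasp_force: 1.8
```

Emit:
servo_tool(
  motion=[
    [[0,0,0.001,0,0,0,0],[0,0,0.0015,0,0,0,0],[0,0,0.0015,0,0,0,0]],
  ],
)

```text
t: 7.42
eef_pos: [0.5284, 0.2118, 0.0435]
tool_rot: [0.0, 0.999, 0.05, -0.0]
contact_force: [-2.0, -0.8, 3.9]
gripper_width: 0.0
grasp_force: 1.9
```

Emit:
servo_tool(
  motion=[
    [[0,0,0.001,0,0,0,0],[0,0,0.001,0,0,0,0],[0,0,0.001,0,0,0,0]],
  ],
)

```text
t: 7.67
eef_pos: [0.5284, 0.2118, 0.0426]
tool_rot: [0.0, 0.999, 0.05, -0.0]
contact_force: [-1.7, -0.1, 3.7]
gripper_width: -0.002
grasp_force: 1.8
```

Emit:
servo_tool(
  motion=[
    [[0,0,0.001,0,0,0,0],[0,0,0.001,0,0,0,0],[0,0,0.001,0,0,0,0]],
  ],
)

```text
t: 7.92
eef_pos: [0.5284, 0.2118, 0.0416]
tool_rot: [0.0, 0.999, 0.05, -0.0]
contact_force: [-2.1, 0.0, 3.6]
gripper_width: -0.003
grasp_force: 1.9
```

Emit:
servo_tool(
  motion=[
    [[0,0,0.001,0,0,0,0],[0,0,0.001,0,0,0,0],[0,0,0.001,0,0,0,0]],
  ],
)

```text
t: 8.17
eef_pos: [0.5284, 0.2118, 0.041]
tool_rot: [0.0, 0.999, 0.05, -0.0]
contact_force: [-5.4, -0.8, 7.9]
gripper_width: 0.001
grasp_force: 4.2
```

The force is rising (7.9 N), so the solid stop is reached and the latch has given. I'll withdraw straight up.

Emit:
servo_tool(
  motion=[
    [[0,0,-0.015,0,0,0,0],[0,0,-0.045,0,0,0,0],[0,0,-0.08,0,0,0,0],[0,0,-0.115,0,0,0,0],[0,0,-0.145,0,0,0,0],[0,0,-0.165,0,0,0,0],[0,0,-0.17,0,0,0,0],[0,0,-0.17,0,0,0,0],[0,0,-0.17,0,0,0,0],[0,0,-0.17,0,0,0,0],[0,0,-0.17,0,0,0,0],[0,0,-0.17,0,0,0,0],[0,0,-0.17,0,0,0,0],[0,0,-0.17,0,0,0,0],[0,0,-0.17,0,0,0,0],[0,0,-0.17,0,0,0,0],[0,0,-0.17,0,0,0,0],[0,0,-0.17,0,0,0,0],[0,0,-0.17,0,0,0,0],[0,0,-0.17,0,0,0,0]],
  ],
)

```text
t: 9.83
eef_pos: [0.5286, 0.2118, 0.2107]
tool_rot: [-0.0, 0.999, 0.05, 0.0]
contact_force: [-0.1, 0.1, -0.8]
gripper_width: -0.001
grasp_force: 0.0
```

```bash
python3 - <<'E'
from station import bot
import cv2
o=bot.get_obs();print(o['t'],o['eef_pos'],o['contact_force'])
cv2.imwrite('pics/s4.png',cv2.resize(bot.read_camera('scene')['img'][130:310,240:420,::-1],(600,600),interpolation=cv2.INTER_CUBIC))
E
```

```text
9.8333 [0.5285865  0.21181476 0.21073996] [-0.10719227  0.10904055 -0.83101907]
```

View pics/s4.png

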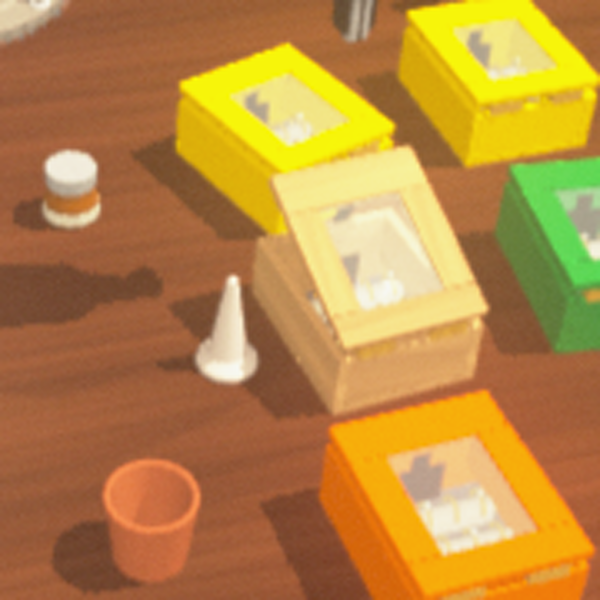

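The picture shows the lid popped up and standing open, with its front edge at about (345,165). The cone (228,335), pot (150,520) and jar (70,190) are untouched, and the hand is clear above. I'll wait another 1.5 s and hand in.

Emit:
servo_tool(
  motion=[
    [[0,0,0,0,0,0,0],[0,0,0,0,0,0,0],[0,0,0,0,0,0,0],[0,0,0,0,0,0,0],[0,0,0,0,0,0,0],[0,0,0,0,0,0,0],[0,0,0,0,0,0,0],[0,0,0,0,0,0,0],[0,0,0,0,0,0,0],[0,0,0,0,0,0,0],[0,0,0,0,0,0,0],[0,0,0,0,0,0,0],[0,0,0,0,0,0,0],[0,0,0,0,0,0,0],[0,0,0,0,0,0,0],[0,0,0,0,0,0,0],[0,0,0,0,0,0,0],[0,0,0,0,0,0,0]],
  ],
)

```text
t: 11.38
eef_pos: [0.5286, 0.2118, 0.2107]
tool_rot: [-0.0, 0.999, 0.05, 0.0]
contact_force: [-0.6, 0.3, -0.3]
gripper_width: 0.0
grasp_force: 0.0
```

```bash
python3 -c "
from station import bot
print(bot.hand_in())"
```

```text
the job is handed in; nothing more can be done
None
```

The ring case's front rail was pressed once, reading about 8 N upward at the stop; the lid popped open, the last picture showed it standing open with the cone, pot and jar in place, and after about 1.5 s more I handed the job in, but no verdict came back.

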